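# Lock the focus barrel of a stage spotlight against its backstop

## Task

The little spotlight standing lens-up on the bench stand is focused, and its barrel has to be locked exactly there. Slide the blue backstop along its track until it bears lightly on the barrel's brass focus arm, without shifting the arm, so that it holds the barrel still; then turn the knurled lock ring clockwise (seen from above) until it is nipped up firmly but not overtightened, with the focus arm still where it was. Let go and leave the other things on the table alone.

Things in the scene. Friction and masses are not known exactly. Their poses are not given: they have to be found in the camera images.
- stand: grey base plate screwed to the table, carrying a small black spotlight lens-up. Origin on the table on the spotlight's axis, z up. Plate x -65 to 125, y -111 to 63 mm, 12 mm thick. Black housing, radius 40 mm, up to z 54 mm; neck, radius 26 mm, to 72; lock ring 72 to 96; silver barrel, radius 23 mm, top at 107. The backstop's track runs along y at x = 90 mm.
- barrel: focus barrel, turning on the stand's upright axis with a drag of 0.27 N m. Origin as the stand's; its x axis lies along the focus arm, a level brass rod of radius 4 mm at z 36 mm, out to 108 mm from the axis, within 0.2 rad of the stand's x. Tightening the ring drags the barrel clockwise (arm towards the stand's -y, onto the backstop).
- focus_tip (a point): centre of the red ball (radius 7 mm) at the end of the focus arm, 108 mm from the axis, 36 mm above the table: where it stands at the start is the setting to keep, to 2.5 mm
- ring: knurled steel lock ring, 60 mm across, z 72 to 96 mm; origin as the stand's. Tightens clockwise seen from above, steady free drag 0.45 N m, stays where left. After 0.2 to 1.2 rad (unknown, to be felt) it meets the barrel's sprung flange: the torque then climbs about 2 N m per rad. Nipped up: 0.35 to 0.60 N m above the free drag (aim at 0.45 to 0.5); over 0.65 above it is overtightened.
- ring_grip (a point): on the ring's axis at the middle of its height, 84 mm above the table: where to grip it across its 60 mm from above (the barrel stands up 23 mm above this point, between the fingers). Without the backstop the ring drags the barrel round at 0.27 N m above the free drag.
- stop: backstop: carriage on the track with an upright steel post (radius 6 mm, 22 to 58 mm above the table) whose side meets the focus arm. Slides along the stand's y with a steady friction of 5 N, stays where left. Starts on the stand's -y side of the arm, 25 to 85 mm short of it. Once it meets the arm, 3 N more start to turn the barrel. Origin on the post's axis, 12 mm up, axes as the stand's.
- stop_grip (a point): on the axis of the backstop's blue grip block, straight above the post: 26 mm (stand's x) by 14 mm (stand's y), from 50 to 88 mm above the table; this point is 74 mm above the table. Grip it or push it from behind towards the stand's +y.
- handset: black telephone handset lying on the table, 224 x 58 mm, 57 mm high; to be left alone; origin under its middle, x along it
- crown: gold tin crown, 152 mm across, 76 mm high; to be left alone; origin under its middle
- bottle: green glass perfume bottle, 60 mm across, 93 mm high; to be left alone; origin under its middle
- snuffbox: walnut snuff box 84 x 59 x 31 mm; to be left alone; origin under its middle
- candlestick: brass candlestick with a candle stub, 86 mm across, 149 mm high; to be left alone; origin under its middle

How it is judged:
By the outcome, as a careful person would: the job done as asked, in the order asked, and still so for the second after the job is handed in, with the robot touching nothing.
It also fails if it takes over 72 s, if anything falls off the work surface, if the arm or the gripper's body presses on something with over 40 N, if the wrist force passes 120 N, or if a joint passes its speed limit or range.

## Robot

A 6-joint arm with a two-finger parallel gripper is mounted at the origin on the work surface. World frame = base frame: x ahead of the robot, y to its left, z up, the work surface at z = 0. Lengths are in m, angles in rad, forces in N, time in s.
With the tool pointing down it reaches from about 0.4 to 0.825 m from the base axis. Payload 7 kg.
Tool frame: the origin (TCP) lies at the very end of the fingers, on their centre line; the grasp point (between the pads) lies 19 mm behind it; x points along the fingers, y is the direction in which the jaws open and shut, and the axes are right-handed (so a half turn about x gives the same grasp; the last joint's range is limited). The gripper opens to 88 mm and grips with 3 to 60 N. Pads are 19 mm wide; open, the fingers measure 130 mm over their backs; the gripper's body (78 mm by 193 mm) begins 47 mm behind the grasp point.
Start: joints at [1.39, 0.359, 0.012, 0, -1.224, -0.288], TCP at [0.305, 0.602, 0.227] pointing down, gripper open.
Joint ranges: [-3.07, 3.07], [-1.43, 2.12], [-1.02, 1.25], [-3.03, 1.67], [-3.05, -0], [-3.03, 3.03]. Speed limits (rad/s): [2.39, 2.39, 3.01, 3.14, 3.14, 3.14].

## Interface

Orientations are given as [roll, pitch, yaw] about the fixed x, y, z axes, in that order (R = Rz(yaw) Ry(pitch) Rx(roll)).
In Python, from station import arm gives the robot as it stands.
- The arm moves only by the shell command python3 -m inch 'ROWS' [OPENING] [FORCE]. ROWS is text: rows parted by semicolons, each of 6 numbers parted by spaces: the shift along the world's x, y, z in units of 30 mm (1.0 is 30 mm), then the turn, a rotation vector about the world's x, y, z in units of 5 degrees (1.0 is 5 degrees). In form: dx dy dz wx wy wz; .... A call has 1 to 12 rows; each row shifts and turns the commanded pose from where the row before left it; what a row does not reach is not made up. A row lasts 1/8 s, in which the tool goes at most 62.5 mm and 10.7 degrees, less where a joint would pass 70% of its speed; a pose out of reach is approached as far as the arm can. A call is refused whole if a number of a shift passes 1 or a number of a turn 1, either way. A call with a gripper value outside its range is refused whole. OPENING is the opening, from 0 (shut) to 1 (fully open), set as the call begins (- or left out, the last holds). The fingers move at their own pace and stop on an object; FORCE is the grip in N (left out, the last holds). Time passes only in rows, so rows that do not move let the fingers close. It gives the time, the measured TCP pose, the force and the opening at its end, in the units of the state.
- arm.get_state(): the state, without advancing time (a new reading comes with each control period).
- arm.grab_frame(name): name is "scene" or "top" or "wrist"; returns a dict with "frame" (400x640x3 uint8, red, green, blue), "range_z" (400x640 float32, m along the optical axis (not along the pixel's ray), 0 where there is no reading), "mtx" (3x3 intrinsics, pixels), "pose" (4x4, takes a point from camera to world coordinates). Camera axes: x right, y up, looking along -z (the intrinsics and any distortion apply to the point x, -y, -z); pixel columns grow to the right and rows downward; lengths in m; the calibration is good to about 2 mm. The wrist camera is an equidistant fisheye: a pixel r from the principal point sees the ray r / f radians off the axis. A picture is of the moment at which its call begins.
- arm.job_done(): hands the job in, once; it reports no verdict.
Trained networks look in a picture, given as the dict that the camera call returned (one of the last four; its "shot" number tells which), for a name from the list of things; names that differ only in an ending like _2 or _b are one class to them, and where a whole thing is asked for, a point or a joint stands for the part that bears it (a point fixed in the world has none). Each returns a list of dicts, best first, with "confidence" (0 to 1); they miss things now and then, are a little off and sometimes report something else, mostly with a low value. They report only what shows in the picture. A call takes as long as a camera call.
- arm.search_frame(picture, target): "extent" ([centre column, centre row, width, height] as shares, 0 to 1, of the picture: columns of its width, rows of its height, round what is visible of it).
- arm.masks_of(picture, target): "mask" (400x640 bool, what is visible of it) and "extent" ([centre column, centre row, width, height] as shares, 0 to 1, of the picture: columns of its width, rows of its height, round what is visible of it).
- arm.place_of(picture, target): "position" ([column, row] as shares, 0 to 1, of the picture: columns of its width, rows of its height: a listed point, or the origin of a listed thing).
The state is a dict: "t": time; "q": joint angles; "qd": joint speeds; "joint_efforts": joint torques, N m; "eef_pos": TCP position; "ee_rot": TCP orientation; "force": force on the tool from outside, world axes, zero at the start; "moment": the same for the moment, N m; "width": finger opening in m.
Only numpy, scipy, OpenCV 4.12 (cv2) and the standard library are available. Lean on these libraries where they do the work, as an engineer would, in place of code of your own. Each camera call takes 0.05 s, during which the arm holds its last target. There are 200 camera calls.

## Working session

There is one attempt and no reset: what is moved stays moved. The work goes in short steps, Python scripts to look and compute and a shell command to move; the robot and the scene stay as the last step left them, time stands still between calls to the robot, and variables do not carry over. Pictures are saved under pics/ and viewed, about 8 in all and at most 12, crops included, and the job is handed in when it is done.

```bash
ls; mkdir -p pics
cat > h.py <<'E'
import numpy as np, cv2
from station import arm
def ray(p,pos):
    K=p["mtx"]; u,v=pos[0]*640,pos[1]*400
    x=(u-K[0,2])/K[0,0]; y=(v-K[1,2])/K[1,1]
    d=np.array([x,-y,-1.0]); T=p["pose"]
    return T[:3,3], T[:3,:3]@d
def at_z(p,pos,z):
    o,d=ray(p,pos); return o+d*(z-o[2])/d[2]
def find(p,n,z):
    for r in arm.place_of(p,n)[:1]:
        print(n,round(r["confidence"],2),np.round(np.array(r["position"])*[640,400],1),np.round(at_z(p,r["position"],z),4))
def save(p,n): cv2.imwrite("pics/"+n,p["frame"][:,:,::-1])
E
python3 - <<'E'
from h import *
s=arm.get_state(); print(s)
for c in ("top","scene"):
    p=arm.grab_frame(c); save(p,c+"1.png"); print(c,p["mtx"].tolist(),p["pose"].round(3).tolist())
    for n,z in [("stand",0),("barrel",0),("focus_tip",.036),("ring_grip",.084),("stop_grip",.074),("stop",.012),("handset",0),("crown",0),("bottle",0),("snuffbox",0),("candlestick",0)]: find(p,n,z)
E
```

```text
pics
{'t': 0.0, 'q': array([ 1.39011010e+00,  3.59399029e-01,  1.10824395e-02, -3.70072342e-04,
       -1.22411547e+00, -2.88147890e-01]), 'qd': array([-0.00072609, -0.00048098, -0.00051223, -0.00113244,  0.001436  ,
       -0.00117567]), 'joint_efforts': array([ 6.50367638e-04, -5.82714164e+01,  2.93042511e+01,  6.99714705e+00,
        6.67290558e-03, -1.60158006e-04]), 'eef_pos': array([0.30476449, 0.60173565, 0.22562152]), 'ee_rot': array([ 1.64941177,  1.569124  , -1.96114103]), 'force': array([-0.71482266,  0.84191099,  0.09207322]), 'moment': array([ 0.02078634, -0.01072915, -0.02662245]), 'width': 0.08746772682461026}
top [[368.4712315139332, 0.0, 313.2656813639033], [0.0, 368.4712315139332, 198.0701452984322], [0.0, 0.0, 1.0]] [[0.016, 0.985, -0.174, 0.397], [-1.0, 0.014, -0.014, -0.009], [-0.011, 0.174, 0.985, 1.232], [0.0, 0.0, 0.0, 1.0]]
stand 0.64 [305.2 237.3] [0.482  0.0321 0.    ]
barrel 0.69 [306.1 237.4] [0.4818 0.0292 0.    ]
focus_tip 0.73 [296.1 207.5] [0.5766 0.0627 0.036 ]
ring_grip 0.61 [300.9 236.4] [0.4789 0.0427 0.084 ]
stop_grip 0.62 [316.  203.6] [ 0.5844 
[... 421 characters left out ...]
6], [0.0, 0.0, 1.0]] [[-0.455, -0.518, 0.724, 1.412], [0.89, -0.258, 0.376, 0.41], [-0.008, 0.816, 0.578, 0.711], [0.0, 0.0, 0.0, 1.0]]
stand 0.83 [347.5 198.6] [0.4865 0.0305 0.    ]
barrel 0.48 [348.7 196.3] [0.4725 0.0287 0.    ]
focus_tip 0.56 [346.6 211.5] [0.5964 0.0745 0.036 ]
ring_grip 0.66 [351.3 174.8] [0.4678 0.0326 0.084 ]
stop_grip 0.56 [324.6 192.8] [ 0.5859 -0.0055  0.074 ]
stop 0.5 [327.2 207.8] [ 0.5773 -0.0008  0.012 ]
handset 0.7 [206.8 185.6] [ 0.6362 -0.4488  0.    ]
crown 0.91 [471.2 267.5] [0.6284 0.4492 0.    ]
bottle 0.67 [254.7 166.6] [ 0.4511 -0.3739  0.    ]
snuffbox 0.78 [466.1 217.6] [0.4154 0.402  0.    ]
candlestick 0.66 [299.6 242.1] [ 0.7456 -0.0061  0.    ]
```

Run:
```python
import cv2,numpy as np
a=cv2.imread("pics/top1.png")[160:280,240:380]; b=cv2.imread("pics/scene1.png")[130:260,270:420]
a=cv2.resize(a,(700,600),interpolation=cv2.INTER_CUBIC);cv2.imwrite("pics/a.png",a)
cv2.imwrite("pics/b.png",cv2.resize(b,(690,598),interpolation=cv2.INTER_CUBIC))
```

```text
(no output)
```

View pics/a.png

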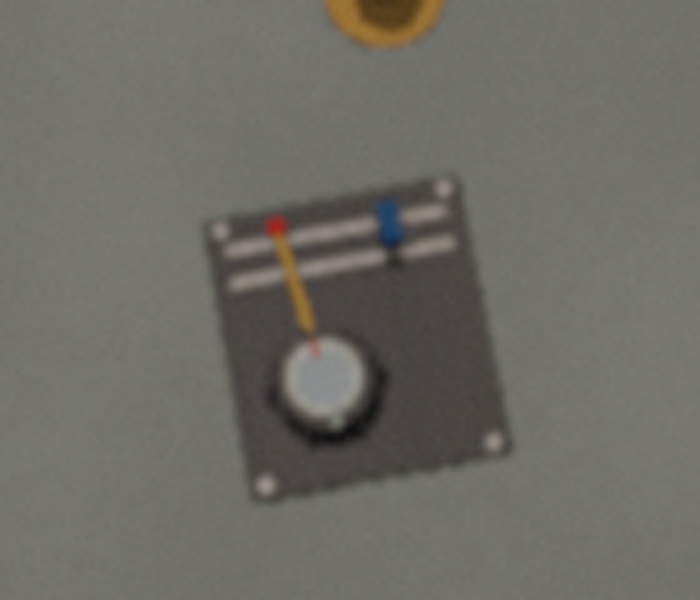

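View pics/b.png

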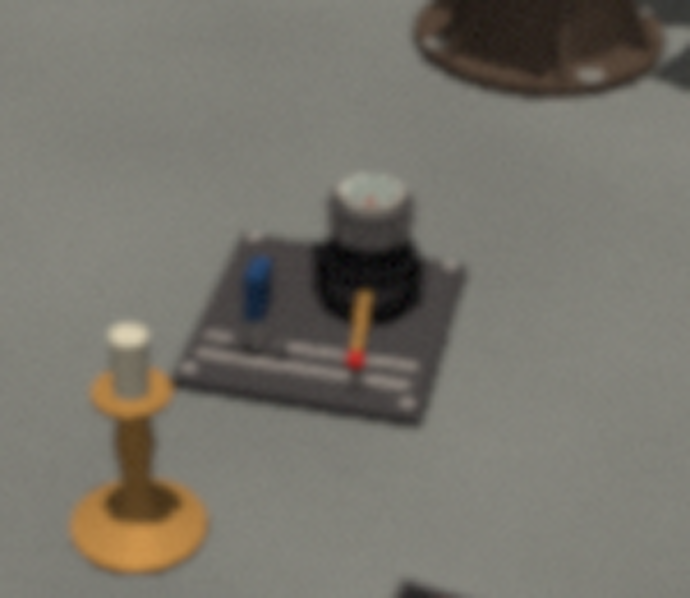

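The top crop shows the plate corners at about (281,204), (331,195), (342,250) and (290,260) in frame pixels. The red tip is at (295.4,205.4), the barrel top at (304.8,235.2), and the blue grip top at about (318,202).

Run:
```python
from h import *
p=arm.grab_frame("top")
f=lambda c,z: at_z(p,[(c[0]/5+240)/640,(c[1]/5+160)/400],z)
C=np.array([f(c,.012)[:2] for c in [(207,221),(455,176),(509,450),(252,500)]])
L=np.array([[.125,.063],[.125,-.111],[-.065,-.111],[-.065,.063]])
Lc=L-L.mean(0);Cc=C-C.mean(0)
H=Lc.T@Cc; yaw=np.arctan2(H[0,1]-H[1,0],H[0,0]+H[1,1])
R=np.array([[np.cos(yaw),-np.sin(yaw)],[np.sin(yaw),np.cos(yaw)]])
o=C.mean(0)-R@L.mean(0)
print("stand",o,yaw,"res mm",((C-(L@R.T+o))*1000).round(1).tolist())
top=f((324,376),.107)[:2]; tip=f((277,227),.036)[:2]; st=f((389,212),.088)[:2]
# fine: red/blue masks
im=p["frame"].astype(int); r,g,b=im[...,0],im[...,1],im[...,2]
for nm,m,z in [("red",(r-g>60)&(r-b>60),.036),("blue",(b-r>40),.08)]:
    v,u=np.nonzero(m); print(nm,len(u),u.mean(),v.mean())
    k=(abs(u-305)<40)&(abs(v-210)<30)&(v<220); print(k.sum(), q:=at_z(p,[(u[k].mean()+.5)/640,(v[k].mean()+.5)/400],z)[:2],"in stand",R.T@(q-o))
for n,x in [("barrel",top),("tip",tip),("stop",st)]: print(n,x,"in stand",R.T@(x-o))
```

```text
stand [0.48156466 0.03049023] 0.19707383532499753 res mm [[-1.1, -2.9], [-2.1, 1.6], [2.1, 2.1], [1.2, -0.8]]
red 7988 325.2223335002504 23.774036054081122
11 [0.5838556  0.06552598] in stand [0.10717099 0.01432896]
blue 315 267.6634920634921 132.30793650793652
23 [ 0.57992457 -0.00849961] in stand [ 0.08882179 -0.05749407]
barrel [0.48108671 0.02992668] in stand [-0.00057904 -0.00045905]
tip [0.58358742 0.06525038] in stand [0.10685403 0.0141112 ]
stop [ 0.58603162 -0.00825469] in stand [ 0.09485858 -0.05844965]
```

```bash
cat >> h.py <<'E'
from scipy.spatial.transform import Rotation as Ro
O=np.array([.4815,.0305]); YAW=.197
RS=np.array([[np.cos(YAW),-np.sin(YAW)],[np.sin(YAW),np.cos(YAW)]])
def go(sx,sy,z,jaw):  # stand xy, jaw dir angle in stand frame; prints units to go
    s=arm.get_state(); M=Ro.from_euler("xyz",s["ee_rot"]).as_matrix()
    t=np.r_[O+RS@[sx,sy],z]; a=YAW+jaw
    y=np.array([np.cos(a),np.sin(a),0]); 
    if y@M[:,1]<0: y=-y
    x=np.array([0,0,-1.]); W=np.c_[x,y,np.cross(x,y)]
    rv=Ro.from_matrix(W@M.T).as_rotvec()
    print("t",round(s["t"],2),"shift/30mm",((t-s["eef_pos"])/.03).round(2),"turn/5deg",(np.degrees(rv)/5).round(2),"tool x,y",M[:,0].round(3),M[:,1].round(3),"q",s["q"].round(2))
E
python3 -c "
from h import *
go(.09,-.085,.06,0)"
```

```text
t 1.25 shift/30mm [  9.38 -21.25  -5.55] turn/5deg [ -0.     0.   -10.37] tool x,y [ 0.  0. -1.] [-0.452 -0.892 -0.   ] q [ 1.39  0.36  0.01 -0.   -1.22 -0.29]
```

```bash
python3 -m inch '.43 -.97 0 0 0 -.47;.43 -.97 0 0 0 -.47;.43 -.97 0 0 0 -.47;.43 -.97 0 0 0 -.47;.43 -.97 0 0 0 -.47;.43 -.97 0 0 0 -.47;.43 -.97 0 0 0 -.47;.43 -.97 0 0 0 -.47;.43 -.97 0 0 0 -.47;.43 -.97 0 0 0 -.47;.43 -.97 0 0 0 -.47;.43 -.97 0 0 0 -.47' 0 20
python3 -m inch '.43 -.97 0 0 0 -.47;.43 -.97 0 0 0 -.47;.43 -.97 0 0 0 -.47;.43 -.97 0 0 0 -.47;.43 -.97 0 0 0 -.47;.43 -.97 0 0 0 -.47;.43 -.97 0 0 0 -.47;.43 -.97 0 0 0 -.47;.43 -.97 0 0 0 -.47;.40 -.97 0 0 0 -.47;0 0 0 0 0 0;0 0 0 0 0 0'
python3 - <<'E'
from h import *
go(.09,-.085,.06,0)
p=arm.grab_frame("wrist"); save(p,"w1.png"); print(p["mtx"],p["pose"].round(3))
E
```

```text
t: 2.75
eef_pos: [0.4602, 0.2515, 0.2268]
ee_rot: [-1.395, 1.57, 0.784]
force: [-0.3, -0.7, -0.6]
width: 0.0004
t: 4.25
eef_pos: [0.5876, -0.0383, 0.2265]
ee_rot: [0.85, 1.571, 2.62]
force: [-0.9, 0.2, -0.4]
width: 0.0006
t 4.25 shift/30mm [-0.04  0.1  -5.55] turn/5deg [-0.   -0.   -0.02] tool x,y [-0.  0. -1.] [-0.98  -0.198  0.   ] q [ 0.27  0.22 -0.18 -0.   -1.17 -0.07]
[[309.70691629   0.         314.59351975]
 [  0.         309.70691629 202.47808715]
 [  0.           0.           1.        ]] [[-0.98   0.191  0.051  0.602]
 [-0.198 -0.949 -0.247 -0.104]
 [ 0.001 -0.252  0.968  0.384]
 [ 0.     0.     0.     1.   ]]
```

View pics/w1.png

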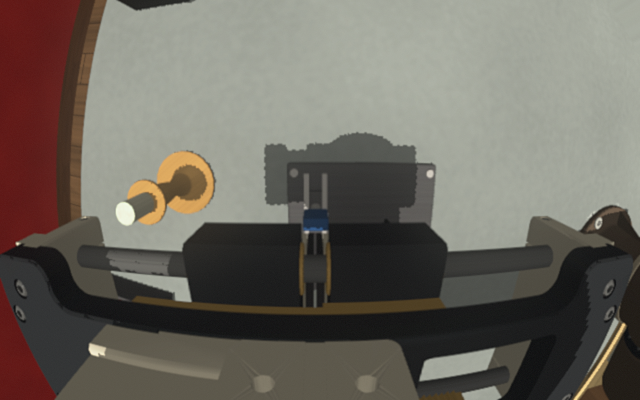

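The wrist view shows the blue grip block at about (316,219), in line with the closed fingertips at (315,265). I'll locate it from the blue pixels and their range.

```bash
cat >> h.py <<'E'
def wpts(p,m):
    K=p["mtx"]; v,u=np.nonzero(m); d=p["range_z"][m]; u,v,d=u[d>0],v[d>0],d[d>0]
    x=(u+.5-K[0,2])/K[0,0]; y=(v+.5-K[1,2])/K[1,1]; r=np.hypot(x,y)+1e-9; s=np.tan(r)/r*d
    P=np.c_[x*s,-y*s,-d]; return P@p["pose"][:3,:3].T+p["pose"][:3,3]
def tostand(P): return np.c_[(P[:,:2]-O)@RS,P[:,2]]
E
python3 - <<'E'
from h import *
p=arm.grab_frame("wrist"); im=p["frame"].astype(int)
m=(im[...,2]-im[...,0]>35); m[:180]=0
P=tostand(wpts(p,m)); print(len(P))
t=P[P[:,2]>.082]; print("top face",len(t),np.percentile(t,[2,50,98],axis=0).round(4))
t=P[P[:,2]<.08]; print("side",len(t),np.percentile(t,[2,50,98],axis=0).round(4))
E
```

```text
223
top face 212 [[ 0.0789 -0.0605  0.0865]
 [ 0.089  -0.0551  0.0877]
 [ 0.1001 -0.0496  0.0891]]
side 11 [[ 0.0835 -0.0219  0.0111]
 [ 0.0896 -0.0214  0.0118]
 [ 0.0958 -0.0211  0.0131]]
```

```bash
python3 -m inch '-.04 .1 -.7 0 0 0;0 0 -.7 0 0 0;0 0 -.7 0 0 0;0 0 -.7 0 0 0;0 0 -.7 0 0 0;0 0 -.7 0 0 0;0 0 -.7 0 0 0;0 0 -.6 0 0 0;0 0 0 0 0 0;0 0 0 0 0 0'
cat > fs.py <<'E'
from h import *
s=arm.get_state(); f=s["force"]
print("t",round(s["t"],2),"stand xy mm",(RS.T@(s["eef_pos"][:2]-O)*1000).round(2),"z",s["eef_pos"][2].round(4),"f stand",(RS.T@f[:2]).round(2),f[2].round(2),"mz",s["moment"].round(3),"w",round(s["width"],4))
E
python3 fs.py
python3 -m inch '-.039 .196 0 0 0 0;0 0 0 0 0 0;0 0 0 0 0 0'; python3 fs.py
python3 -m inch '-.039 .196 0 0 0 0;-.039 .196 0 0 0 0;-.039 .196 0 0 0 0;0 0 0 0 0 0;0 0 0 0 0 0'; python3 fs.py
```

```text
t: 5.6
eef_pos: [0.5872, -0.0346, 0.0624]
ee_rot: [-1.747, 1.57, 0.024]
force: [0.4, -0.8, -0.1]
width: 0.0001
t 5.6 stand xy mm [ 90.88 -84.49] z 0.0624 f stand [ 0.21 -0.82] -0.08 mz [ 0.091 -0.048 -0.023] w 0.0001
t: 5.98
eef_pos: [0.5857, -0.029, 0.062]
ee_rot: [-1.512, 1.57, 0.259]
force: [0.0, 0.5, 0.7]
width: 0.0005
t 5.97 stand xy mm [ 90.52 -78.73] z 0.062 f stand [0.13 0.5 ] 0.74 mz [0.07  0.025 0.045] w 0.0005
t: 6.6
eef_pos: [0.5819, -0.0113, 0.0615]
ee_rot: [-0.064, 1.571, 1.707]
force: [0.4, 0.5, 0.3]
width: 0.0003
t 6.6 stand xy mm [ 90.31 -60.64] z 0.0615 f stand [0.49 0.42] 0.27 mz [-0.047 -0.003  0.026] w 0.0003
```

```bash
python3 -m inch '-.02 .1 0 0 0 0;-.02 .1 0 0 0 0;0 0 0 0 0 0'; python3 fs.py;  python3 -m inch '-.02 .1 0 0 0 0;-.02 .1 0 0 0 0'; python3 fs.py
python3 - <<'E'
from h import *
p=arm.grab_frame("wrist"); save(p,"w2.png"); im=p["frame"].astype(int)
m=(im[...,2]-im[...,0]>35); m[:180]=0
P=tostand(wpts(p,m)); t=P[P[:,2]>.05]; print(len(t),np.percentile(t,[2,50,98],axis=0).round(4) if len(t) else '')
a=arm.grab_frame("scene")["frame"][130:260,270:420]
cv2.imwrite("pics/b2.png",cv2.resize(a,(690,598),interpolation=cv2.INTER_CUBIC)[:,:,::-1])
E
```

```text
t: 6.98
eef_pos: [0.5808, -0.0056, 0.0615]
ee_rot: [2.393, 1.571, -2.12]
force: [1.1, -2.5, 0.8]
width: 0.0006
t 6.97 stand xy mm [ 90.26 -54.86] z 0.0615 f stand [ 0.55 -2.63] 0.83 mz [-1.246 -0.324  0.006] w 0.0006
t: 7.22
eef_pos: [0.5795, 0.0001, 0.0615]
ee_rot: [2.483, 1.57, -2.03]
force: [1.1, -5.9, -0.7]
width: 0.0003
t 7.22 stand xy mm [ 90.2  -48.96] z 0.0615 f stand [-0.11 -5.98] -0.67 mz [-1.725 -0.505  0.068] w 0.0003
496 [[0.3878 0.1335 0.0583]
 [0.4218 0.1436 0.0663]
 [0.456  0.1605 0.0678]]
```

View pics/b2.png

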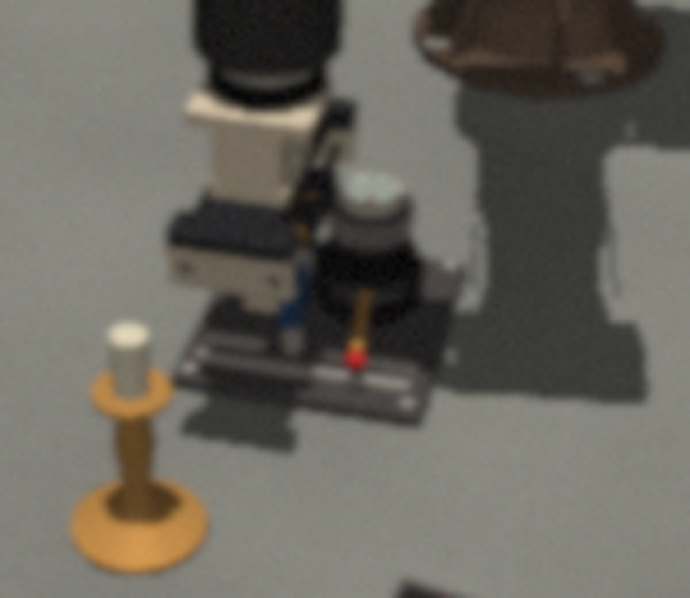

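```bash
cat >> h.py <<'E'
def stops():
    p=arm.grab_frame("scene"); im=p["frame"].astype(int); K=p["mtx"]
    def pts(m):
        v,u=np.nonzero(m); d=p["range_z"][m]
        P=np.c_[(u+.5-K[0,2])/K[0,0]*d,-(v+.5-K[1,2])/K[1,1]*d,-d]; return tostand(P@p["pose"][:3,:3].T+p["pose"][:3,3])
    w=np.zeros(im.shape[:2],bool); w[150:230,300:380]=1
    for n,m in [("blue",w&(im[...,2]-im[...,0]>35)),("red",w&(im[...,0]-im[...,1]>60)&(im[...,0]-im[...,2]>60))]:
        v,u=np.nonzero(m); P=pts(m); print(n,len(u),"px",u.mean().round(2),v.mean().round(2),"stand mm",(np.median(P,0)*1000).round(1),(P.min(0)*1000).round(1),(P.max(0)*1000).round(1))
E
python3 -c "
from h import *
stops()"; python3 fs.py
```

```text
blue 1 px 333.0 198.0 stand mm [100.8 -25.9  61.8] [100.8 -25.9  61.8] [100.8 -25.9  61.8]
red 18 px 346.89 207.28 stand mm [106.1  19.8  38.1] [61.7  5.1  9.6] [111.4  26.1  43.5]
t 7.38 stand xy mm [ 90.24 -48.68] z 0.0615 f stand [ 0.14 -2.79] 0.8 mz [-1.157 -0.149  0.031] w 0.0001
```

```bash
cat > fs.py <<'E'
from h import *
s=arm.get_state(); f=s["force"]; m=s["moment"]
print("t",round(s["t"],2),"xy mm",(RS.T@(s["eef_pos"][:2]-O)*1000).round(2),"z",s["eef_pos"][2].round(4),"f",(RS.T@f[:2]).round(2),f[2].round(2),"m",(RS.T@m[:2]).round(3),m[2].round(3),"w",round(s["width"],4))
E
python3 -m inch '-.013 .065 0 0 0 0;-.013 .065 0 0 0 0;-.013 .065 0 0 0 0;-.013 .065 0 0 0 0;-.013 .065 0 0 0 0;-.013 .065 0 0 0 0;-.013 .065 0 0 0 0;-.013 .065 0 0 0 0' >/dev/null; python3 fs.py
python3 -m inch '-.0065 .0325 0 0 0 0;-.0065 .0325 0 0 0 0;-.0065 .0325 0 0 0 0'>/dev/null; python3 fs.py
python3 -m inch '-.0065 .0325 0 0 0 0;-.0065 .0325 0 0 0 0'>/dev/null; python3 fs.py
python3 -c "
from h import *
stops()"
```

```text
t 8.38 xy mm [ 90.12 -32.97] z 0.0615 f [ 0.28 -4.82] 0.4 m [-1.782  0.015] 0.04 w 0.0007
t 8.75 xy mm [ 90.12 -29.95] z 0.0615 f [-0.48 -4.86] -0.09 m [-1.768  0.05 ] 0.066 w 0.0006
t 9.0 xy mm [ 90.12 -27.97] z 0.0615 f [ 0.79 -4.74] 1.06 m [-1.79   0.101] 0.069 w 0.0006h.py:37: RuntimeWarning: Mean of empty slice.
  v,u=np.nonzero(m); P=pts(m); print(n,len(u),"px",u.mean().round(2),v.mean().round(2),"stand mm",(np.median(P,0)*1000).round(1),(P.min(0)*1000).round(1),(P.max(0)*1000).round(1))
  ret = ret.dtype.type(ret / rcount)
  return _methods._mean(a, axis=axis, dtype=dtype,
  ret = um.true_divide(
Traceback (most recent call last):
  File "h.py", line 37, in stops
    v,u=np.nonzero(m); P=pts(m); print(n,len(u),"px",u.mean().round(2),v.mean().round(2),"stand mm",(np.median(P,0)*1000).round(1),(P.min(0)*1000).round(1),(P.max(0)*1000).round(1))
                                                                                                                                    ~~~~~^^^
ValueError: zero-size array to reduction operation minimum which has no identity
```

```bash
cat >> fs.py <<'E'
import sys
sys.exit(len(sys.argv)>1 and (RS.T@m[:2])[0] < float(sys.argv[1]))
E
I="python3 -m inch"; C="python3 fs.py -1.95"
$I '-.0049 .0245 0 0 0 0;-.0049 .0245 0 0 0 0;-.0049 .0245 0 0 0 0;-.0049 .0245 0 0 0 0'>/dev/null; $C &&
$I '-.0033 .0163 0 0 0 0;-.0033 .0163 0 0 0 0;-.0033 .0163 0 0 0 0'>/dev/null && $C &&
$I '-.0033 .0163 0 0 0 0;-.0033 .0163 0 0 0 0;-.0033 .0163 0 0 0 0'>/dev/null && $C &&
$I '-.0033 .0163 0 0 0 0;-.0033 .0163 0 0 0 0'>/dev/null && $C &&
$I '-.0033 .0163 0 0 0 0;-.0033 .0163 0 0 0 0'>/dev/null && $C &&
$I '-.0033 .0163 0 0 0 0;-.0033 .0163 0 0 0 0'>/dev/null && $C
```

```text
t 9.55 xy mm [ 90.11 -24.97] z 0.0615 f [-1.62 -4.88] 0.6 m [-1.736  0.207] 0.023 w 0.0002False
```

```bash
sed -i 's/sys.exit(\(.*\))$/sys.exit(int(bool(\1)))/' fs.py
I="python3 -m inch"; C="python3 fs.py -1.95"
$I '-.0033 .0163 0 0 0 0;-.0033 .0163 0 0 0 0;-.0033 .0163 0 0 0 0'>/dev/null && $C &&
$I '-.0033 .0163 0 0 0 0;-.0033 .0163 0 0 0 0;-.0033 .0163 0 0 0 0'>/dev/null && $C &&
$I '-.0033 .0163 0 0 0 0;-.0033 .0163 0 0 0 0'>/dev/null && $C &&
$I '-.0033 .0163 0 0 0 0;-.0033 .0163 0 0 0 0'>/dev/null && $C &&
$I '-.0033 .0163 0 0 0 0;-.0033 .0163 0 0 0 0'>/dev/null && $C
```

```text
t 9.93 xy mm [ 90.08 -23.46] z 0.0615 f [ 0.56 -5.82] 1.04 m [-1.805  0.144] 0.105 w 0.0006
t 10.3 xy mm [ 90.1  -21.92] z 0.0615 f [-0.13 -5.13] 1.16 m [-1.796  0.132] 0.031 w 0.0007
t 10.55 xy mm [ 90.09 -20.96] z 0.0615 f [-0.65 -4.91] 1.37 m [-1.754  0.165] 0.095 w 0.0008
t 10.8 xy mm [ 90.09 -19.95] z 0.0615 f [-0.54 -4.73] 0.63 m [-1.75   0.142] 0.079 w 0.0003
t 11.05 xy mm [ 90.09 -18.96] z 0.0615 f [-0.16 -4.76] 1.26 m [-1.777  0.11 ] 0.031 w 0.0005
```

Plenty of time, so continue with finer steps.

```bash
I="python3 -m inch"; C="python3 fs.py -1.95"
$I '-.0033 .0163 0 0 0 0'>/dev/null && $C &&
$I '-.0033 .0163 0 0 0 0'>/dev/null && $C &&
$I '-.0033 .0163 0 0 0 0'>/dev/null && $C &&
$I '-.0033 .0163 0 0 0 0'>/dev/null && $C &&
$I '-.002 .0098 0 0 0 0'>/dev/null && $C &&
$I '-.002 .0098 0 0 0 0'>/dev/null && $C &&
$I '-.002 .0098 0 0 0 0'>/dev/null && $C &&
$I '-.002 .0098 0 0 0 0'>/dev/null && $C &&
$I '-.002 .0098 0 0 0 0'>/dev/null && $C &&
$I '-.002 .0098 0 0 0 0'>/dev/null && $C &&
$I '-.002 .0098 0 0 0 0'>/dev/null && $C &&
$I '-.002 .0098 0 0 0 0'>/dev/null && $C &&
$I '-.002 .0098 0 0 0 0'>/dev/null && $C &&
$I '-.002 .0098 0 0 0 0'>/dev/null && $C &&
$I '-.002 .0098 0 0 0 0'>/dev/null && $C &&
$I '-.002 .0098 0 0 0 0'>/dev/null && $C
```

```text
t 11.18 xy mm [ 90.09 -18.46] z 0.0616 f [-0.11 -4.85] 0.71 m [-1.769  0.131] -0.006 w 0.001
t 11.3 xy mm [ 90.08 -17.97] z 0.0616 f [-0.7  -4.72] 0.53 m [-1.758  0.147] 0.061 w 0.0006
t 11.43 xy mm [ 90.06 -17.45] z 0.0615 f [-0.35 -5.77] 1.91 m [-1.751  0.178] 0.028 w 0.0004
t 11.55 xy mm [ 90.07 -16.94] z 0.0615 f [-1.23 -4.84] 0.35 m [-1.751  0.17 ] 0.03 w 0.0004
t 11.68 xy mm [ 90.06 -16.66] z 0.0615 f [-0.48 -5.51] 1.13 m [-1.745  0.196] 0.074 w 0.0005
t 11.8 xy mm [ 90.05 -16.35] z 0.0615 f [-1.17 -4.78] 0.66 m [-1.769  0.136] 0.096 w 0.0006
t 11.93 xy mm [ 90.04 -16.05] z 0.0615 f [-0.36 -4.87] 0.64 m [-1.807  0.169] 0.104 w 0.0005
t 12.05 xy mm [ 90.08 -15.75] z 0.0616 f [-1.16 -4.6 ] 0.66 m [-1.798  0.164] 0.031 w 0.0004
t 12.18 xy mm [ 90.05 -15.45] z 0.0615 f [-1.02 -4.7 ] 0.57 m [-1.79   0.167] 0.043 w 0.0002
t 12.3 xy mm [ 90.06 -15.15] z 0.0615 f [ 0.07 -5.05] 0.46 m [-1.742  0.192] 0.073 w 0.0002
t 12.43 xy mm [ 90.06 -14.86] z 0.0616 f [-1.16 -6.23] 1.63 m [-1.763  0.206] 0.059 w 0.0005
t 12.55 xy mm [ 90.01 -14.55] z 0.0615 f [-0.69 -4.52] 0.97 m [-1.807  0.206] 0.107 w 0.0005
t 12.68 xy mm [ 90.05 -14.24] z 0.0615 f [-0.57 -4.3 ] 0.44 m [-1.766  0.179] 0.081 w 0.0005
t 12.8 xy mm [ 90.01 -13.96] z 0.0615 f [-0.59 -5.16] -0.37 m [-1.732  0.167] 0.07 w 0.0006
t 12.93 xy mm [ 90.06 -13.65] z 0.0615 f [-0.84 -4.14] -0.22 m [-1.739  0.181] 0.1 w 0.0002
t 13.05 xy mm [ 90.04 -13.35] z 0.0615 f [-0.18 -4.63] 0.82 m [-1.697  0.186] 0.062 w 0.0005
```

```bash
I="python3 -m inch"; C="python3 fs.py -1.93"
$I '-.002 .0098 0 0 0 0'>/dev/null && $C &&
$I '-.002 .0098 0 0 0 0'>/dev/null && $C &&
$I '-.002 .0098 0 0 0 0'>/dev/null && $C &&
$I '-.002 .0098 0 0 0 0'>/dev/null && $C &&
$I '-.002 .0098 0 0 0 0'>/dev/null && $C &&
$I '-.002 .0098 0 0 0 0'>/dev/null && $C &&
$I '-.002 .0098 0 0 0 0'>/dev/null && $C &&
$I '-.002 .0098 0 0 0 0'>/dev/null && $C &&
$I '-.002 .0098 0 0 0 0'>/dev/null && $C &&
$I '-.002 .0098 0 0 0 0'>/dev/null && $C &&
$I '-.002 .0098 0 0 0 0'>/dev/null && $C &&
$I '-.002 .0098 0 0 0 0'>/dev/null && $C &&
$I '-.002 .0098 0 0 0 0'>/dev/null && $C &&
$I '-.002 .0098 0 0 0 0'>/dev/null && $C &&
$I '-.002 .0098 0 0 0 0'>/dev/null && $C &&
$I '-.002 .0098 0 0 0 0'>/dev/null && $C
python3 - <<'E'
from h import *
p=arm.grab_frame("scene")
im=p["frame"].astype(int); m=(im[...,0]-im[...,1]>60)&(im[...,0]-im[...,2]>60); m[:150]=0;m[230:]=0;m[:,:300]=0;m[:,380:]=0
v,u=np.nonzero(m&(np.arange(400)[:,None]>200)); print(len(u),u.mean(),v.mean())
b=cv2.imread("pics/scene1.png")[:,:,::-1].astype(int); m=(b[...,0]-b[...,1]>60)&(b[...,0]-b[...,2]>60); m[:201]=0;m[230:]=0;m[:,:300]=0;m[:,380:]=0
v,u=np.nonzero(m);print("start",len(u),u.mean(),v.mean())
cv2.imwrite("pics/b3.png",cv2.resize(p["frame"][170:230,310:380],(700,600),interpolation=cv2.INTER_CUBIC)[:,:,::-1])
E
```

```text
t 13.18 xy mm [ 90.04 -13.12] z 0.0615 f [-0.2  -6.01] 1.43 m [-2.115  0.094] 0.03 w 0.0004
6 346.8333333333333 208.16666666666666
start 14 346.7142857142857 207.5
```

View pics/b3.png

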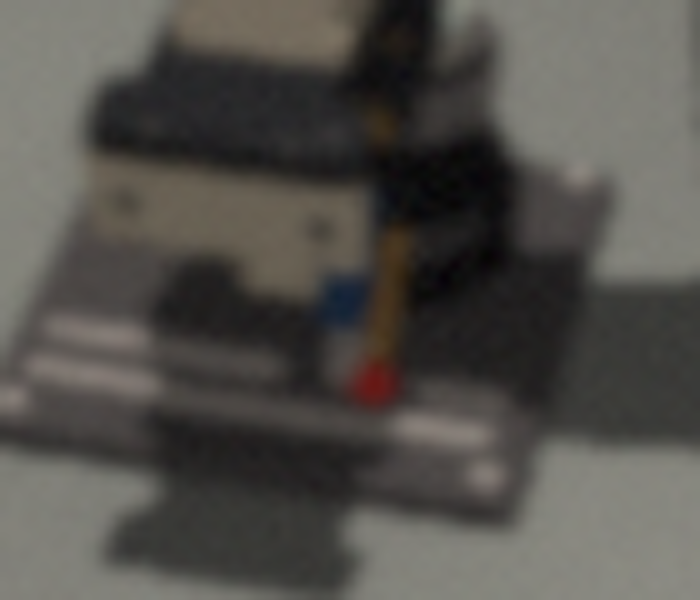

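The picture shows the post up against the rod, just beside the red ball at about (347,208), and the tip pixel hasn't moved. One small step will confirm the contact.

```bash
python3 fs.py; python3 -m inch '-.001 .005 0 0 0 0'>/dev/null; python3 fs.py
```

```text
t 13.22 xy mm [ 90.03 -13.13] z 0.0615 f [-0.68 -5.9 ] 0.57 m [-1.886  0.141] 0.056 w 0.0004
t 13.35 xy mm [ 90.03 -13.06] z 0.0615 f [-0.95 -6.15] 0.95 m [-2.275  0.057] 0.053 w 0.0006
```

Contact is firm but light: about 1.5 N above the running friction. Next I back off, rise and go over the ring.

```bash
python3 -m inch '.02 -.1 0 0 0 0;.1 -.49 0 0 0 0;0 0 .9 0 0 0;0 0 .9 0 0 0;0 0 .9 0 0 0;0 0 .9 0 0 0;0 0 .9 0 0 0;0 0 0 0 0 0' 0 >/dev/null; python3 fs.py; python3 -c "
from h import *
go(0,0,.2,0)
p=arm.grab_frame('wrist'); save(p,'w3.png')"
```

```text
t 14.35 xy mm [ 91.76 -31.21] z 0.1989 f [ 0.51 -0.32] -0.83 m [ 0.047 -0.043] 0.011 w 0.0005
t 14.35 shift/30mm [-3.2   0.42  0.04] turn/5deg [-0.02  0.05 -0.03] tool x,y [ 0.004  0.002 -1.   ] [-0.98  -0.198 -0.005] q [ 0.37  0.22 -0.25  0.   -1.1  -0.17]
```

```bash
python3 -m inch '-.8 .1 0 0 0 0;-.8 .11 0 0 0 0;-.8 .1 0 0 0 0;-.8 .11 0 0 0 0;0 0 -.8 0 0 0;0 0 -.8 0 0 0;0 0 -.5 0 0 0;0 0 0 0 0 0;0 0 0 0 0 0' .85 20 >/dev/null; python3 fs.py
python3 - <<'E'
from h import *
go(0,0,.065,0)
p=arm.grab_frame('wrist'); save(p,'w4.png')
s=arm.get_state(); 
# silver barrel top points
P=tostand(wpts(p,p["range_z"]>0)); k=(abs(P[:,2]-.107)<.003)&(np.hypot(P[:,0],P[:,1])<.035); t=P[k]
print(len(t),np.percentile(t,[1,50,99],axis=0).round(4) if len(t) else '')
E
```

```text
t 15.53 xy mm [-0.88  0.27] z 0.134 f [-0.  0.] -0.34 m [ 0.055 -0.059] -0.017 w 0.0743
t 15.53 shift/30mm [ 0.03 -0.   -2.3 ] turn/5deg [ 0.    0.   -0.03] tool x,y [ 0. -0. -1.] [-0.98  -0.198 -0.   ] q [ 0.47  0.12 -0.53  0.   -0.91 -0.27]
2336 [[-0.0202 -0.0172  0.104 ]
 [-0.0003  0.0007  0.1048]
 [ 0.0197  0.0161  0.1065]]
```

View pics/w4.png

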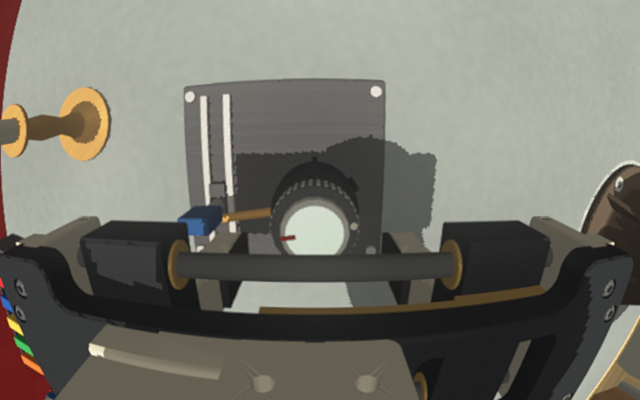

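Barrel axis confirmed within about 0.7 mm of my estimate. The stop block is at (202,220), against the arm. Descend and grip.

```bash
python3 -m inch '.03 0 -.6 0 0 0;0 0 -.6 0 0 0;0 0 -.6 0 0 0;0 0 -.5 0 0 0;0 0 0 0 0 0;0 0 0 0 0 0' >/dev/null; python3 fs.py; python3 -m inch '0 0 0 0 0 0;0 0 0 0 0 0;0 0 0 0 0 0;0 0 0 0 0 0' .55 55 >/dev/null; python3 fs.py
```

```text
t 16.32 xy mm [0.27 0.27] z 0.0654 f [-0.56  0.22] 0.93 m [0.02  0.006] 0.003 w 0.0746
t 16.82 xy mm [-0.48  0.22] z 0.0651 f [-2.94  0.89] 6.23 m [0.479 0.922] -0.077 w 0.059
```

```bash
I="python3 -m inch"
cat > mz.py <<'E'
from h import *
import sys
s=arm.get_state(); M=Ro.from_euler("xyz",s["ee_rot"]).as_matrix(); y=M[:,1]
a=np.degrees(np.arctan2(-y[1],-y[0])-YAW); mz=s["moment"][2]
print("t",round(s["t"],2),"ang",round(a,2),"mz",round(mz,3),"f",s["force"].round(1),"mxy",s["moment"][:2].round(2),"w",round(s["width"],4),"q6",round(s["q"][5],2),"tau6",round(s["joint_efforts"][5],3))
sys.exit(int(mz>float(sys.argv[1])))
E
C="python3 mz.py .62"
$I '0 0 0 0 0 -.3;0 0 0 0 0 -.3;0 0 0 0 0 -.3'>/dev/null; $C && 
$I '0 0 0 0 0 -.3;0 0 0 0 0 -.3'>/dev/null; $C && 
$I '0 0 0 0 0 -.3;0 0 0 0 0 -.3'>/dev/null; $C && 
$I '0 0 0 0 0 -.3;0 0 0 0 0 -.3'>/dev/null; $C
```

```text
t 17.2 ang -4.33 mz 0.444 f [-2.9  1.1  5.6] mxy [0.39 1.23] w 0.0595 q6 -0.35 tau6 -0.123
t 17.45 ang -7.34 mz 0.446 f [-4.4  1.2  6.6] mxy [0.45 1.42] w 0.0591 q6 -0.4 tau6 -0.124
t 17.7 ang -10.34 mz 0.47 f [-3.5  2.3  7. ] mxy [0.55 1.62] w 0.0588 q6 -0.46 tau6 -0.126
t 17.95 ang -13.34 mz 0.394 f [-5.9  1.   8.2] mxy [0.63 1.75] w 0.059 q6 -0.51 tau6 -0.127
```

```bash
I="python3 -m inch"; C="python3 mz.py .66"
$I '0 0 0 0 0 -.3;0 0 0 0 0 -.3'>/dev/null; $C && 
$I '0 0 0 0 0 -.3;0 0 0 0 0 -.3'>/dev/null; $C && 
$I '0 0 0 0 0 -.3;0 0 0 0 0 -.3'>/dev/null; $C && 
$I '0 0 0 0 0 -.3;0 0 0 0 0 -.3'>/dev/null; $C &&
$I '0 0 0 0 0 -.3;0 0 0 0 0 -.3'>/dev/null; $C && 
$I '0 0 0 0 0 -.3;0 0 0 0 0 -.3'>/dev/null; $C && 
$I '0 0 0 0 0 -.3;0 0 0 0 0 -.3'>/dev/null; $C && 
$I '0 0 0 0 0 -.3;0 0 0 0 0 -.3'>/dev/null; $C
```

```text
t 18.2 ang -16.34 mz 0.447 f [-5.4  1.9  8.4] mxy [0.7  1.92] w 0.0592 q6 -0.56 tau6 -0.128
t 18.45 ang -19.34 mz 0.45 f [-6.5  2.6  9.3] mxy [0.86 2.12] w 0.0593 q6 -0.61 tau6 -0.129
t 18.7 ang -22.34 mz 0.434 f [-7.5  2.5  9.2] mxy [0.98 2.25] w 0.0587 q6 -0.67 tau6 -0.131
t 18.95 ang -25.34 mz 0.458 f [-7.1  1.9  9.5] mxy [1.08 2.47] w 0.0592 q6 -0.72 tau6 -0.132
t 19.2 ang -28.34 mz 0.464 f [-7.8  3.3  9.3] mxy [1.19 2.66] w 0.0594 q6 -0.77 tau6 -0.134
t 19.45 ang -31.34 mz 0.546 f [-9.1  3.4 10.5] mxy [1.39 2.85] w 0.0591 q6 -0.82 tau6 -0.158
t 19.7 ang -34.34 mz 0.543 f [-8.7  4.9 11. ] mxy [1.73 3.04] w 0.0593 q6 -0.88 tau6 -0.239
t 19.95 ang -37.33 mz 0.674 f [-9.6  4.9 11.5] mxy [2.   3.21] w 0.0596 q6 -0.93 tau6 -0.328
```

```bash
I="python3 -m inch"; C="python3 mz.py .9"
$I '0 0 0 0 0 -.2;0 0 0 0 0 -.2'>/dev/null; $C && 
$I '0 0 0 0 0 -.1;0 0 0 0 0 -.1'>/dev/null; $C && 
$I '0 0 0 0 0 -.1'>/dev/null; $C && 
$I '0 0 0 0 0 -.1'>/dev/null; $C &&
$I '0 0 0 0 0 -.1'>/dev/null; $C
python3 - <<'E'
from h import *
p=arm.grab_frame("scene"); im=p["frame"].astype(int)
m=(im[...,0]-im[...,1]>60)&(im[...,0]-im[...,2]>60); m[:201]=0;m[230:]=0;m[:,:300]=0;m[:,380:]=0
v,u=np.nonzero(m); print("tip",len(u),u.mean() if len(u) else 0,v.mean() if len(u) else 0)
E
```

```text
t 20.2 ang -39.3 mz 0.711 f [-9.2  5.8 12.1] mxy [2.15 3.31] w 0.0592 q6 -0.96 tau6 -0.501
t 20.45 ang -40.28 mz 0.792 f [-10.4   6.3  11.2] mxy [2.19 3.46] w 0.0591 q6 -0.98 tau6 -0.642
t 20.57 ang -40.78 mz 0.7 f [-10.6   5.6  11.9] mxy [2.27 3.42] w 0.0592 q6 -0.99 tau6 -0.655
t 20.7 ang -41.28 mz 0.795 f [-9.6  6.  11.3] mxy [2.32 3.44] w 0.0591 q6 -1.0 tau6 -0.671
t 20.82 ang -41.78 mz 0.861 f [-10.9   6.6  12.1] mxy [2.38 3.48] w 0.0594 q6 -1.01 tau6 -0.686
tip 16 347.0 207.5
```

```bash
I="python3 -m inch"; C="python3 mz.py 1.0"
$I '0 0 0 0 0 -.1'>/dev/null; $C && $I '0 0 0 0 0 -.1'>/dev/null; $C && $I '0 0 0 0 0 -.1'>/dev/null; $C && $I '0 0 0 0 0 -.1'>/dev/null; $C && $I '0 0 0 0 0 -.05'>/dev/null; $C &&  $I '0 0 0 0 0 -.05'>/dev/null; $C
```

```text
t 21.0 ang -42.27 mz 0.781 f [-9.8  5.8 11.8] mxy [2.41 3.53] w 0.0596 q6 -1.01 tau6 -0.663
t 21.12 ang -42.78 mz 0.817 f [-10.7   6.4  11.1] mxy [2.39 3.56] w 0.0586 q6 -1.02 tau6 -0.716
t 21.25 ang -43.27 mz 0.856 f [-9.9  6.8 11.7] mxy [2.51 3.6 ] w 0.0591 q6 -1.03 tau6 -0.733
t 21.38 ang -43.77 mz 0.815 f [-11.9   7.8  12.2] mxy [2.48 3.61] w 0.0591 q6 -1.04 tau6 -0.749
t 21.5 ang -44.01 mz 0.893 f [-10.4   6.8  11.4] mxy [2.52 3.62] w 0.0591 q6 -1.04 tau6 -0.841
t 21.62 ang -44.26 mz 0.891 f [-9.6  7.5 12.1] mxy [2.51 3.63] w 0.059 q6 -1.05 tau6 -0.82
```

```bash
I="python3 -m inch"; C="python3 mz.py 1.05"
$I '0 0 0 0 0 -.05'>/dev/null; $C && $I '0 0 0 0 0 -.05'>/dev/null; $C && $I '0 0 0 0 0 -.05'>/dev/null; $C && $I '0 0 0 0 0 -.05'>/dev/null; $C
$I '0 0 0 0 0 0'>/dev/null; $C;$I '0 0 0 0 0 0'>/dev/null; $C;$I '0 0 0 0 0 0'>/dev/null; $C
```

```text
t 21.75 ang -44.51 mz 0.915 f [-12.1   7.1  12. ] mxy [2.55 3.67] w 0.0592 q6 -1.05 tau6 -0.827
t 21.88 ang -44.76 mz 0.937 f [-10.7   7.7  12. ] mxy [2.54 3.65] w 0.059 q6 -1.06 tau6 -0.835
t 22.0 ang -45.01 mz 0.932 f [-10.8   7.   12.6] mxy [2.6  3.62] w 0.059 q6 -1.06 tau6 -0.843
t 22.12 ang -45.26 mz 0.925 f [-10.8   6.9  12.4] mxy [2.59 3.67] w 0.0595 q6 -1.07 tau6 -0.851
t 22.25 ang -45.26 mz 0.72 f [-10.6   6.1  11.5] mxy [2.6  3.61] w 0.0594 q6 -1.07 tau6 -0.814
t 22.38 ang -45.26 mz 0.892 f [-11.    7.4  12.3] mxy [2.58 3.64] w 0.0592 q6 -1.07 tau6 -0.8
t 22.5 ang -45.26 mz 0.798 f [-11.5   7.8  11.7] mxy [2.62 3.65] w 0.0591 q6 -1.07 tau6 -0.8
```

Torque is about 0.93 N m, roughly 0.48 above the 0.448 free drag. Release and rise.

```bash
python3 -m inch '0 0 0 0 0 0;0 0 0 0 0 0;0 0 0 0 0 0;0 0 0 0 0 0' .85 >/dev/null; python3 fs.py; python3 -m inch '0 0 .7 0 0 0;0 0 .9 0 0 0;0 0 .9 0 0 0;0 0 .9 0 0 0;0 0 .9 0 0 0;-.5 .9 .5 0 0 0;-.5 .9 0 0 0 0;-.3 .9 0 0 0 0;0 .9 0 0 0 0;0 .9 0 0 0 0;0 .9 0 0 0 0;0 .9 0 0 0 0'>/dev/null
python3 -m inch '0 .9 0 0 0 0;0 .9 0 0 0 0;0 .9 0 0 0 0;0 0 0 0 0 0;0 0 0 0 0 0' > /dev/null; python3 fs.py
python3 - <<'E'
from h import *
p=arm.grab_frame("top"); im=p["frame"].astype(int)
def red(im):
    w=np.clip(im[...,0]-np.maximum(im[...,1],im[...,2])-25,0,None)[198:213,285:306].astype(float)
    v,u=np.mgrid[198:213,285:306]; return (w*u).sum()/w.sum(),(w*v).sum()/w.sum()
print("tip px start",red(cv2.imread("pics/top1.png")[:,:,::-1].astype(int)),"now",red(im))
cv2.imwrite("pics/a2.png",cv2.resize(p["frame"][160:280,240:380],(700,600),interpolation=cv2.INTER_CUBIC)[:,:,::-1])
E
```

```text
t 23.0 xy mm [-0.39  0.07] z 0.0645 f [0.57 0.44] 0.54 m [ 0.104 -0.155] -0.029 w 0.0745
t 25.12 xy mm [ 14.   272.78] z 0.2083 f [-0.62 -0.3 ] -0.41 m [-0.027 -0.111] 0.014 w 0.0745
tip px start (np.float64(294.93353174603175), np.float64(205.31349206349208)) now (np.float64(294.5665083135392), np.float64(205.20783847980996))
```

View pics/a2.png

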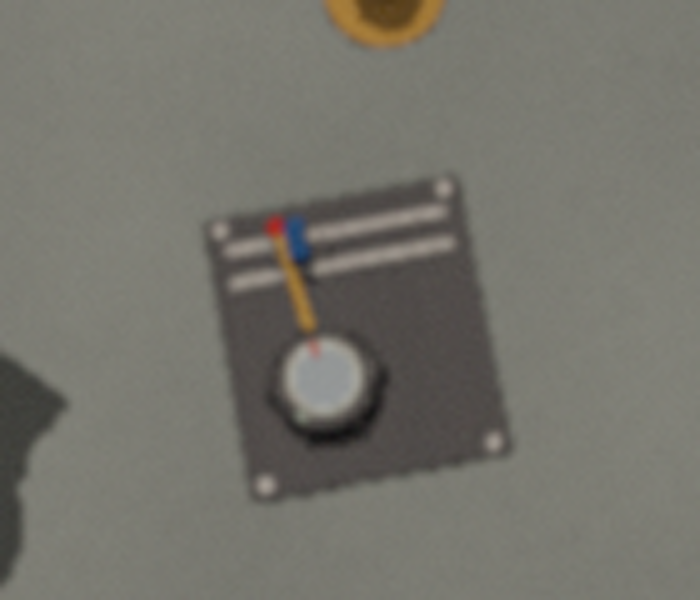

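The picture shows the tip at (275,226) in the crop, against (277,227) before. The blue block now hides its right edge. The stop is against the arm, and the ring's mark has gone clockwise. Handing in.

```bash
python3 -c "
from station import arm
print(arm.job_done())"
```

```text
the job is handed in; nothing more can be done
None
```

The backstop is bearing lightly on the focus arm, the lock ring is nipped up, and the job is handed in. It took about 25 s of the 72 s allowed.

- **Backstop:** I pushed it along its track with the closed fingers. It met the arm where the geometry predicted, and I stopped at about 1.5 N above its running friction, under the 3 N that would start to turn the barrel.
- **Lock ring:** I turned it about 45° clockwise in one grip. The free drag felt about 0.45 N m and it met the flange after about 31°. I stopped while turning at 0.93 N m, about 0.48 above the free drag. Single readings scatter by about 0.05 N m. Once the turning stopped, the readings fell to 0.72–0.89 N m.
- **Focus arm:** In the last overhead picture the red tip sits 0.4 px (about 1 mm) from its starting point, inside the 2.5 mm limit. Some of that is probably because the backstop now hides one edge of the ball. Another camera, checked during the tightening, showed it less than 0.5 px from its start.
- **Rest of the scene:** The gripper was open and well clear, touching nothing. I did not touch the other objects, though I did not measure them again at the end.

No check failed.

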